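# Fit the red probe thermometer in the milk pot's lid

## Task

I am about to warm milk in the blue pot. Take the red-headed probe thermometer out of its stand and lower (do not drop) its steel stem through the port in the middle of the pot's lid until its collar sits on the port, upright, and let go. Leave the white-headed thermometer in its stand.

Things in the scene. Friction and masses are not known exactly. Their poses are not given: they have to be found in the camera images.
- red_head (a point): Centre of the red head (upright cylinder 28 mm wide, 48 tall; grip here) of the thermometer to use, z axis up. Underside of its black collar (54 mm wide, 5 thick) 29 mm lower; below it a 12 mm plug tapering from 33 to 21 mm wide, then a steel stem 8 mm wide. Loose, about 70 g; its collar rests on the rim of a fixed 100 mm tall grey tube stand (foot 76 mm wide). Raise it 90 mm to clear the tube.
- red_tip (a point): Lower end of the steel stem of the red-headed thermometer, on its axis, 119 mm below red_head and 90 mm below the underside of the collar.
- port (a point): Centre of the port's mouth in the pot's lid, level with its rim, 112 mm above the worktop; z up. Black flared tube mid-lid, 46 mm wide outside; its 38 mm mouth narrows to a 26 mm hole within 12 mm. Blue pot (150 mm wide, steel lid 156 mm at 100 mm height, two side handles), hollow, fixed. With the collar on the rim the stem's end is 90 mm below this point.
- white_head (a point): Centre of the white head of another thermometer of the same shape and size, in a stand like the first (its top 153 mm above the worktop); leave it alone. The two stands may be in either place.

How it is judged:
By the outcome, as a careful person would: the job done as asked, in the order asked, and still so for the second after the job is handed in, with the robot touching nothing.
It also fails if it takes over 38 s, if anything falls off the work surface, if the arm or the gripper's body presses on something with over 40 N, if the wrist force passes 120 N, or if a joint passes its speed limit or range.

## Robot

A 6-joint arm with a two-finger parallel gripper is mounted at the origin on the work surface; the furniture and walls round the work are solid. World frame = base frame: x ahead of the robot, y to its left, z up, the work surface at z = 0. Lengths are in m, angles in rad, forces in N, time in s.
With the tool pointing down it reaches from about 0.4 to 0.925 m from the base axis. Payload 12.5 kg.
Tool frame: the origin (TCP) lies at the very end of the fingers, on their centre line; the grasp point (between the pads) lies 19 mm behind it; z points along the fingers, y is the line along which they close (so a half turn about z gives the same grasp; the last joint's range is limited). The gripper opens to 95 mm and grips with 3 to 60 N. Pads are 20 mm wide; open, the fingers measure 119 mm over their backs; the gripper's body (75 mm by 180 mm) begins 59 mm behind the grasp point.
Start: joints at [-1.235, 0.491, 1.559, -0, 1.092, -0.106], TCP at [0.267, -0.565, 0.215] pointing down, gripper open.
Joint ranges: [-3.1, 3.1], [-0.84, 2.19], [0.05, 2.79], [-1.13, 4.28], [0.06, 2.93], [-2.69, 2.69]. Speed limits (rad/s): [2.22, 2.22, 2.79, 3.14, 3.14, 3.14].

## Interface

Orientations are given as a rotation vector (axis times angle).
In Python, from rig import manip, camera, camera_model gives the robot as it stands.
- The arm moves only by the tool step_arm, never from a script. Its argument "commands" is a list of rows, each an object of numbers: "rx", "ry", "rz": the turn, a rotation vector about the tool's x, y, z in rad; "tx", "ty", "tz": the shift along the tool's x, y, z in m; "jaw": the opening in per cent of the stroke, from 0 (shut) to 100 (fully open). A call has 1 to 20 rows; each row shifts and turns the commanded pose from where the row before left it, along the tool's axes as they then stand; what a row does not reach is not made up. A row lasts 1/10 s, in which the tool goes at most 50 mm and 8.59 degrees, less where a joint would pass 70% of its speed; a pose out of reach is approached as far as the arm can. A call is refused whole if a number of a shift passes 0.05 or a number of a turn 0.15, either way. A call with a gripper value outside its range is refused whole. The fingers move at their own pace and stop on an object; "newtons" is the grip in N (left out, the last holds). Time passes only in rows, so rows that do not move let the fingers close. It gives the time, the measured TCP pose, the force, the opening and the grip force at its end, in the units of the state.
- manip.get_obs(): the state, without advancing time (a new reading comes with each control period).
- camera(name): name is "scene" or "top" or "wrist"; returns (picture, depth): 420x560x3 uint8, red, green, blue; 420x560 float32, m along the optical axis (not along the pixel's ray), 0 where there is no reading.
- camera_model(name): a dict with "K" (3x3 intrinsics, pixels), "T" (4x4, takes a point from camera to world coordinates). Camera axes: x right, y down, z forward; pixel columns grow to the right and rows downward; lengths in m; the calibration is good to about 2 mm. A picture is of the moment at which its call begins: read the wrist's pose just before it. camera_model takes no time and is no camera call; for the wrist camera it gives the pose at the moment of the call.
- manip.job_done(): hands the job in; it is judged then, once.
The state is a dict: "t": time; "joint_positions": joint angles; "qd": joint speeds; "joint_torque": joint torques, N m; "tool_pos": TCP position; "orientation": TCP orientation; "wrist_force": force on the tool from outside, world axes, zero at the start; "wrist_torque": the same for the moment, N m; "width": finger opening in m; "grip_force": force on a finger pad.
Only numpy, scipy, OpenCV 4.12 (cv2) and the standard library are available. Lean on these libraries where they do the work, as an engineer would, in place of code of your own. Each camera call takes 0.05 s, during which the arm holds its last target. There are 200 camera calls.

## Working session

There is one attempt and no reset: what is moved stays moved. The work goes in short steps, Python scripts to look and compute and a tool call to move; the robot and the scene stay as the last step left them, time stands still between calls to the robot, and variables do not carry over. Pictures are saved under pics/ and viewed, at most 10 in all, crops included, and the job is handed in when it is done.

Besides the shell and the picture viewer there is one more tool, called in YAML: its name, and indented under it one key for each argument. step_arm: Moves the arm, as the interface text tells. Its arguments: {"type":"object","properties":{"commands":{"type":"array","items":{"type":"object","properties":{"rx":{"type":"number"},"ry":{"type":"number"},"rz":{"type":"number"},"tx":{"type":"number"},"ty":{"type":"number"},"tz":{"type":"number"},"jaw":{"type":"number"}}}},"newtons":{"type":"number"}},"required":["commands"]}

```bash
mkdir -p pics; python3 - <<'E'
from rig import manip, camera, camera_model
import cv2,numpy as np
o=manip.get_obs();print({k:np.round(o[k],3) for k in('t','tool_pos','orientation','wrist_force','width')})
for n in('scene','top'):
    p,d=camera(n);cv2.imwrite(f'pics/{n}0.png',p[:,:,::-1]);np.save(f'{n}0.npy',d);m=camera_model(n);np.savez(f'{n}0.npz',**m);print(n,np.round(m['K'],1).tolist(),np.round(m['T'],3).tolist())
E
```

```text
{'t': np.float64(0.0), 'tool_pos': array([ 0.267, -0.565,  0.214]), 'orientation': array([-3.064, -0.688,  0.   ]), 'wrist_force': array([-0.543,  0.224, -0.674]), 'width': np.float64(0.096)}
scene [[474.4, 0.0, 276.8], [0.0, 474.4, 217.3], [0.0, 0.0, 1.0]] [[-0.87, -0.193, 0.454, 0.051], [-0.493, 0.367, -0.789, 0.814], [-0.014, -0.91, -0.414, 0.558], [0.0, 0.0, 0.0, 1.0]]
top [[499.5, 0.0, 282.1], [0.0, 499.5, 212.1], [0.0, 0.0, 1.0]] [[0.023, -0.979, 0.203, 0.301], [-1.0, -0.024, -0.001, -0.036], [0.006, -0.203, -0.979, 1.257], [0.0, 0.0, 0.0, 1.0]]
```

View pics/top0.png

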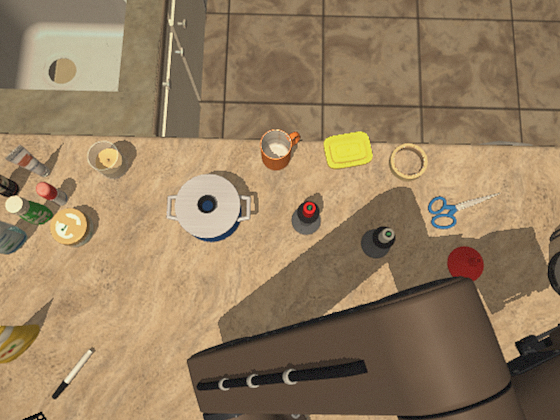

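View pics/scene0.png

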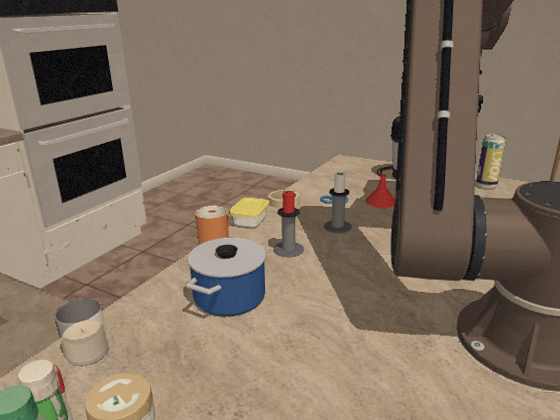

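Top view: red head is near (309,208), the port near (206,204) and the white head near (385,235). I'll enlarge these.

```bash
python3 - <<'E'
import cv2,numpy as np
p=cv2.imread('pics/top0.png')
a=cv2.resize(p[180:230,180:235],None,fx=7,fy=7,interpolation=2);b=cv2.resize(p[190:240,285:340],None,fx=7,fy=7,interpolation=2)
cv2.imwrite('pics/c1.png',np.hstack([a,b]))
m=np.load('top0.npz');K,T=m['K'],m['T'];d=np.load('top0.npy')
def at(u,v,z):
    r=T[:3,:3]@np.linalg.inv(K)@[u,v,1];return T[:3,3]+r*(z-T[2,3])/r[2]
# automatic red / black centroid
h=cv2.cvtColor(p,cv2.COLOR_BGR2HSV)
w=np.zeros(h.shape[:2],bool);w[190:225,295:325]=1
print('port',at(206,204,.112).round(3),'red',at(310,205,.153).round(3),'white',at(385,233,.153).round(3))
vv,uu=np.mgrid[185:230,290:335]
P=np.stack([(uu-K[0,2])/K[0,0],(vv-K[1,2])/K[1,1],np.ones(uu.shape)],-1)*d[185:230,290:335,None]@T[:3,:3].T+T[:3,3]
s=P[...,2]>.142;print('redtop',P[s].min(0).round(3),P[s].max(0).round(3),s.sum(),P[s].mean(0).round(4))
vv,uu=np.mgrid[185:225,185:230]
P=np.stack([(uu-K[0,2])/K[0,0],(vv-K[1,2])/K[1,1],np.ones(uu.shape)],-1)*d[185:225,185:230,None]@T[:3,:3].T+T[:3,3]
s=P[...,2]>.107;print('rim',P[s].min(0).round(3),P[s].max(0).round(3),s.sum(),P[s].mean(0).round(4))
E
```

```text
port [0.554 0.142 0.112] red [ 0.548 -0.1    0.153] white [ 0.488 -0.269  0.153]
redtop [ 0.301 -0.111  0.144] [ 0.556 -0.036  1.257] 128 [ 0.5295 -0.0956  0.205 ]
rim [ 0.301 -0.036  0.107] [0.576 0.18  1.257] 140 [0.5366 0.1285 0.1932]
```

View pics/c1.png

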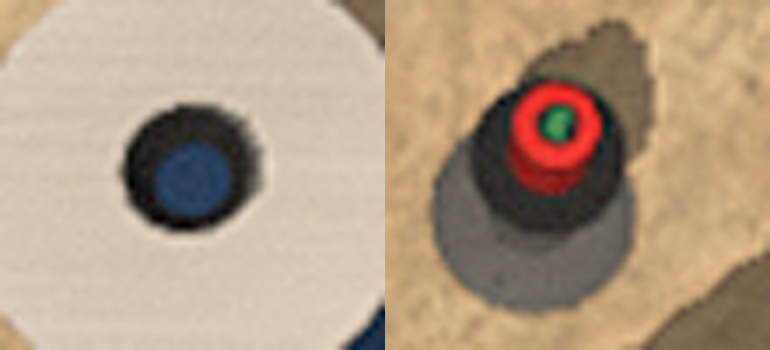

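The port rim is centred near (207,203.6) and the red top near (309.3,207.3). That puts the port at about (0.555,0.140) and red at about (0.543,-0.098). I'll move above red.

step_arm:
  commands:
    - {"tz": -0.02, "jaw": 100}
    - {"tx": 0.028, "ty": -0.019}
    - {"tx": 0.028, "ty": -0.019}
    - {"tx": 0.028, "ty": -0.019}
    - {"tx": 0.028, "ty": -0.019}
    - {"tx": 0.028, "ty": -0.019}
    - {"tx": 0.028, "ty": -0.019}
    - {"tx": 0.028, "ty": -0.019}
    - {"tx": 0.028, "ty": -0.019}
    - {"tx": 0.028, "ty": -0.019}
    - {"tx": 0.028, "ty": -0.019}
    - {"tx": 0.028, "ty": -0.019}
    - {"tx": 0.028, "ty": -0.019}
    - {"tx": 0.028, "ty": -0.019}
    - {"tx": 0.028, "ty": -0.019}
    - {"tx": 0.028, "ty": -0.019}
    - {"tx": 0.028, "ty": -0.019}
    - {}
    - {}
  newtons: 20

```text
schema error: expected keys rx, ry, rz, tx, ty, tz, jaw
```

```bash
cat > h.py <<'E'
from rig import manip, camera, camera_model
import cv2,numpy as np
from scipy.spatial.transform import Rotation as Ro
def at(m,u,v,z):
    T=m['T'];r=T[:3,:3]@np.linalg.inv(m['K'])@[u,v,1];return T[:3,3]+r*(z-T[2,3])/r[2]
def px(m,P):
    c=np.linalg.inv(m['T'])@[*P,1];return (m['K']@(c[:3]/c[2]))[:2]
def shift(target):
    o=manip.get_obs();return Ro.from_rotvec(o['orientation']).inv().apply(np.array(target)-o['tool_pos'])
def snap(n,f):
    m=camera_model(n);p,d=camera(n);cv2.imwrite(f'pics/{f}.png',p[:,:,::-1]);np.savez(f'{f}.npz',d=d,**m);return m,p,d
E
python3 - <<'E'
from h import *
m,p,d=snap('wrist','w1')
o=manip.get_obs();print({k:np.round(o[k],4) for k in('t','tool_pos','orientation','wrist_force','width')})
print('pred red top px',px(m,[.543,-.098,.153]),'cam',m['T'].round(3).tolist())
E
```

```text
{'t': np.float64(0.15), 'tool_pos': array([ 0.2672, -0.5648,  0.2142]), 'orientation': array([-3.0645e+00, -6.8820e-01,  2.0000e-04]), 'wrist_force': array([-0.0444, -0.9369, -1.0739]), 'width': np.float64(0.0952)}
pred red top px [-408.49264507 -747.87261966] cam [[0.428, -0.875, -0.225, 0.33], [-0.904, -0.414, -0.107, -0.535], [0.001, 0.249, -0.968, 0.385], [0.0, 0.0, 0.0, 1.0]]
```

View pics/w1.png

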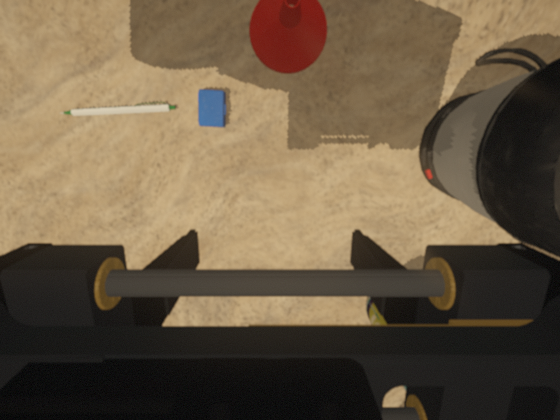

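The move was refused because every key is needed, so this view is still from the start: a red cone at (288,30) and a tall can at (480,170) to the right, clear of my path. I'll resend the move.

step_arm:
  commands:
    - {"rx": 0, "ry": 0, "rz": 0, "tx": 0, "ty": 0, "tz": -0.02, "jaw": 100}
    - {"rx": 0, "ry": 0, "rz": 0, "tx": 0.028, "ty": -0.019, "tz": 0, "jaw": 100}
    - {"rx": 0, "ry": 0, "rz": 0, "tx": 0.028, "ty": -0.019, "tz": 0, "jaw": 100}
    - {"rx": 0, "ry": 0, "rz": 0, "tx": 0.028, "ty": -0.019, "tz": 0, "jaw": 100}
    - {"rx": 0, "ry": 0, "rz": 0, "tx": 0.028, "ty": -0.019, "tz": 0, "jaw": 100}
    - {"rx": 0, "ry": 0, "rz": 0, "tx": 0.028, "ty": -0.019, "tz": 0, "jaw": 100}
    - {"rx": 0, "ry": 0, "rz": 0, "tx": 0.028, "ty": -0.019, "tz": 0, "jaw": 100}
    - {"rx": 0, "ry": 0, "rz": 0, "tx": 0.028, "ty": -0.019, "tz": 0, "jaw": 100}
    - {"rx": 0, "ry": 0, "rz": 0, "tx": 0.028, "ty": -0.019, "tz": 0, "jaw": 100}
    - {"rx": 0, "ry": 0, "rz": 0, "tx": 0.028, "ty": -0.019, "tz": 0, "jaw": 100}
    - {"rx": 0, "ry": 0, "rz": 0, "tx": 0.028, "ty": -0.019, "tz": 0, "jaw": 100}
    - {"rx": 0, "ry": 0, "rz": 0, "tx": 0.028, "ty": -0.019, "tz": 0, "jaw": 100}
    - {"rx": 0, "ry": 0, "rz": 0, "tx": 0.028, "ty": -0.019, "tz": 0, "jaw": 100}
    - {"rx": 0, "ry": 0, "rz": 0, "tx": 0.028, "ty": -0.019, "tz": 0, "jaw": 100}
    - {"rx": 0, "ry": 0, "rz": 0, "tx": 0.028, "ty": -0.019, "tz": 0, "jaw": 100}
    - {"rx": 0, "ry": 0, "rz": 0, "tx": 0, "ty": 0, "tz": 0, "jaw": 100}
    - {"rx": 0, "ry": 0, "rz": 0, "tx": 0, "ty": 0, "tz": 0, "jaw": 100}
  newtons: 20

```text
t: 1.85
tool_pos: [0.5079, -0.1565, 0.2344]
orientation: [-3.065, -0.691, 0.001]
wrist_force: [-0.3, -0.5, -0.1]
width: 0.0952
grip_force: 0.0
```

```bash
python3 - <<'E'
from h import *
m,p,d=snap('wrist','w2')
o=manip.get_obs();print({k:np.round(o[k],4) for k in('t','tool_pos','orientation','wrist_force','width')})
print('pred red top px',px(m,[.543,-.098,.153]),'port',px(m,[.555,.14,.112]), 'shift',shift([.543,-.098,.11]).round(4))
E
```

```text
{'t': np.float64(1.9), 'tool_pos': array([ 0.5076, -0.1571,  0.2345]), 'orientation': array([ 3.0651e+00,  6.8910e-01, -7.0000e-04]), 'wrist_force': array([ 0.3993, -0.311 ,  0.4093]), 'width': np.float64(0.095)}
pred red top px [229.69479145 147.23708122] port [-5.03424579 14.93317935] shift [ 0.0573 -0.0383  0.1244]
```

View pics/w2.png

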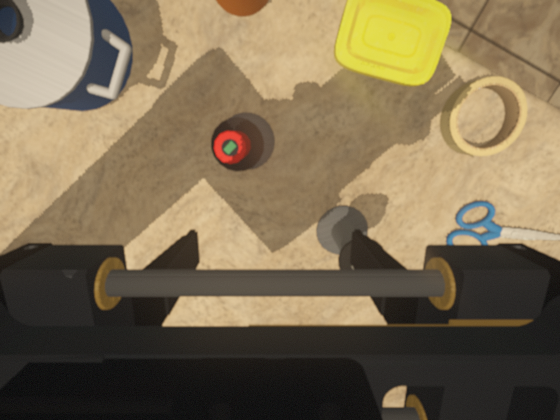

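The red top is at (231,147), against a predicted (230,147), so the position is good to under 1 mm. Next: move over it, descend and grip.

step_arm:
  commands:
    - {"rx": 0, "ry": 0, "rz": 0, "tx": 0.029, "ty": -0.019, "tz": 0, "jaw": 100}
    - {"rx": 0, "ry": 0, "rz": 0, "tx": 0.0285, "ty": -0.019, "tz": 0, "jaw": 100}
    - {"rx": 0, "ry": 0, "rz": 0, "tx": 0, "ty": 0, "tz": 0, "jaw": 100}
    - {"rx": 0, "ry": 0, "rz": 0, "tx": 0, "ty": 0, "tz": 0.02, "jaw": 100}
    - {"rx": 0, "ry": 0, "rz": 0, "tx": 0, "ty": 0, "tz": 0.02, "jaw": 100}
    - {"rx": 0, "ry": 0, "rz": 0, "tx": 0, "ty": 0, "tz": 0.02, "jaw": 100}
    - {"rx": 0, "ry": 0, "rz": 0, "tx": 0, "ty": 0, "tz": 0.02, "jaw": 100}
    - {"rx": 0, "ry": 0, "rz": 0, "tx": 0, "ty": 0, "tz": 0.02, "jaw": 100}
    - {"rx": 0, "ry": 0, "rz": 0, "tx": 0, "ty": 0, "tz": 0.015, "jaw": 100}
    - {"rx": 0, "ry": 0, "rz": 0, "tx": 0, "ty": 0, "tz": 0.008, "jaw": 100}
    - {"rx": 0, "ry": 0, "rz": 0, "tx": 0, "ty": 0, "tz": 0, "jaw": 100}
    - {"rx": 0, "ry": 0, "rz": 0, "tx": 0, "ty": 0, "tz": 0, "jaw": 100}
    - {"rx": 0, "ry": 0, "rz": 0, "tx": 0, "ty": 0, "tz": 0, "jaw": 0}
    - {"rx": 0, "ry": 0, "rz": 0, "tx": 0, "ty": 0, "tz": 0, "jaw": 0}
    - {"rx": 0, "ry": 0, "rz": 0, "tx": 0, "ty": 0, "tz": 0, "jaw": 0}
    - {"rx": 0, "ry": 0, "rz": 0, "tx": 0, "ty": 0, "tz": 0, "jaw": 0}
    - {"rx": 0, "ry": 0, "rz": 0, "tx": 0, "ty": 0, "tz": 0, "jaw": 0}
    - {"rx": 0, "ry": 0, "rz": 0, "tx": 0, "ty": 0, "tz": 0, "jaw": 0}
    - {"rx": 0, "ry": 0, "rz": 0, "tx": 0, "ty": 0, "tz": 0, "jaw": 0}
    - {"rx": 0, "ry": 0, "rz": 0, "tx": 0, "ty": 0, "tz": 0, "jaw": 0}
  newtons: 20

```text
t: 3.9
tool_pos: [0.5436, -0.098, 0.1116]
orientation: [3.065, 0.688, -0.0]
wrist_force: [-0.0, 0.4, 0.4]
width: 0.0368
grip_force: 0.0
```

step_arm:
  commands:
    - {"rx": 0, "ry": 0, "rz": 0, "tx": 0, "ty": 0, "tz": 0, "jaw": 0}
    - {"rx": 0, "ry": 0, "rz": 0, "tx": 0, "ty": 0, "tz": 0, "jaw": 0}
    - {"rx": 0, "ry": 0, "rz": 0, "tx": 0, "ty": 0, "tz": 0, "jaw": 0}
    - {"rx": 0, "ry": 0, "rz": 0, "tx": 0, "ty": 0, "tz": 0, "jaw": 0}
    - {"rx": 0, "ry": 0, "rz": 0, "tx": 0, "ty": 0, "tz": 0, "jaw": 0}
    - {"rx": 0, "ry": 0, "rz": 0, "tx": 0, "ty": 0, "tz": 0, "jaw": 0}

```text
t: 4.5
tool_pos: [0.5436, -0.098, 0.1116]
orientation: [3.065, 0.688, 0.0]
wrist_force: [-0.1, -0.8, -0.0]
width: 0.0277
grip_force: 20.0
```

step_arm:
  commands:
    - {"rx": 0, "ry": 0, "rz": 0, "tx": 0, "ty": 0, "tz": -0.01, "jaw": 0}
    - {"rx": 0, "ry": 0, "rz": 0, "tx": 0, "ty": 0, "tz": -0.015, "jaw": 0}
    - {"rx": 0, "ry": 0, "rz": 0, "tx": 0, "ty": 0, "tz": -0.02, "jaw": 0}
    - {"rx": 0, "ry": 0, "rz": 0, "tx": 0, "ty": 0, "tz": -0.02, "jaw": 0}
    - {"rx": 0, "ry": 0, "rz": 0, "tx": 0, "ty": 0, "tz": -0.02, "jaw": 0}
    - {"rx": 0, "ry": 0, "rz": 0, "tx": 0, "ty": 0, "tz": -0.02, "jaw": 0}
    - {"rx": 0, "ry": 0, "rz": 0, "tx": 0, "ty": 0, "tz": -0.02, "jaw": 0}
    - {"rx": 0, "ry": 0, "rz": 0, "tx": 0, "ty": 0, "tz": -0.01, "jaw": 0}
    - {"rx": 0, "ry": 0, "rz": 0, "tx": 0, "ty": 0, "tz": 0, "jaw": 0}
  newtons: 20

```text
t: 5.4
tool_pos: [0.5439, -0.0981, 0.248]
orientation: [3.064, 0.688, 0.003]
wrist_force: [-0.7, 0.5, -1.4]
width: 0.0281
grip_force: 20.0
```

step_arm:
  commands:
    - {"rx": 0, "ry": 0, "rz": 0, "tx": 0.006, "ty": -0.0105, "tz": 0, "jaw": 0}
    - {"rx": 0, "ry": 0, "rz": 0, "tx": 0.011, "ty": -0.02, "tz": 0, "jaw": 0}
    - {"rx": 0, "ry": 0, "rz": 0, "tx": 0.011, "ty": -0.02, "tz": 0, "jaw": 0}
    - {"rx": 0, "ry": 0, "rz": 0, "tx": 0.011, "ty": -0.02, "tz": 0, "jaw": 0}
    - {"rx": 0, "ry": 0, "rz": 0, "tx": 0.011, "ty": -0.02, "tz": 0, "jaw": 0}
    - {"rx": 0, "ry": 0, "rz": 0, "tx": 0.011, "ty": -0.02, "tz": 0, "jaw": 0}
    - {"rx": 0, "ry": 0, "rz": 0, "tx": 0.011, "ty": -0.02, "tz": 0, "jaw": 0}
    - {"rx": 0, "ry": 0, "rz": 0, "tx": 0.011, "ty": -0.02, "tz": 0, "jaw": 0}
    - {"rx": 0, "ry": 0, "rz": 0, "tx": 0.011, "ty": -0.02, "tz": 0, "jaw": 0}
    - {"rx": 0, "ry": 0, "rz": 0, "tx": 0.011, "ty": -0.02, "tz": 0, "jaw": 0}
    - {"rx": 0, "ry": 0, "rz": 0, "tx": 0.006, "ty": -0.02, "tz": 0, "jaw": 0}
    - {"rx": 0, "ry": 0, "rz": 0, "tx": 0, "ty": 0, "tz": 0, "jaw": 0}
    - {"rx": 0, "ry": 0, "rz": 0, "tx": 0, "ty": 0, "tz": 0, "jaw": 0}

```text
t: 6.7
tool_pos: [0.5534, 0.1403, 0.2457]
orientation: [3.065, 0.69, -0.003]
wrist_force: [0.0, -0.5, 0.3]
width: 0.0279
grip_force: 20.0
```

```bash
python3 - <<'E'
from h import *
m,p,d=snap('wrist','w3');m2,q,_=snap('scene','s3')
o=manip.get_obs();print({k:np.round(o[k],4) for k in('t','tool_pos','orientation','wrist_force','width')})
t=o['tool_pos'];tip=[t[0],t[1],t[2]-.1]
print('pred tip px wrist',px(m,tip),'port',px(m,[.555,.14,.112]),'| scene tip',px(m2,tip),'port',px(m2,[.555,.14,.112]))
cv2.imwrite('pics/s3c.png',cv2.resize(q[120:330,150:350,::-1],None,fx=2.8,fy=2.8,interpolation=2))
E
```

```text
{'t': np.float64(6.8), 'tool_pos': array([0.5538, 0.1394, 0.2461]), 'orientation': array([ 3.0652e+00,  6.8790e-01, -1.4000e-03]), 'wrist_force': array([-0.0029, -0.1247, -1.2116]), 'width': np.float64(0.0272)}
pred tip px wrist [275.23062538 206.62146376] port [275.05616687 197.37240731] | scene tip [226.28696964 232.94488743] port [226.61277513 248.28584836]
```

View pics/w3.png

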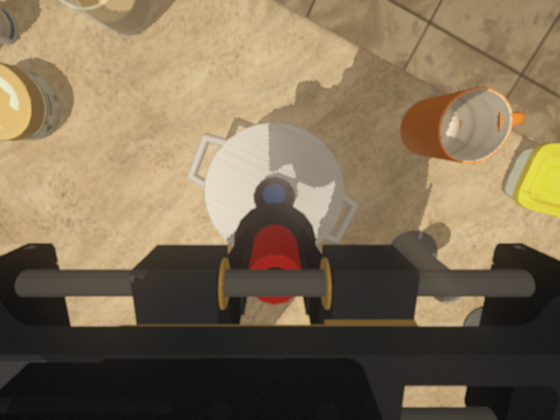

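View pics/s3c.png

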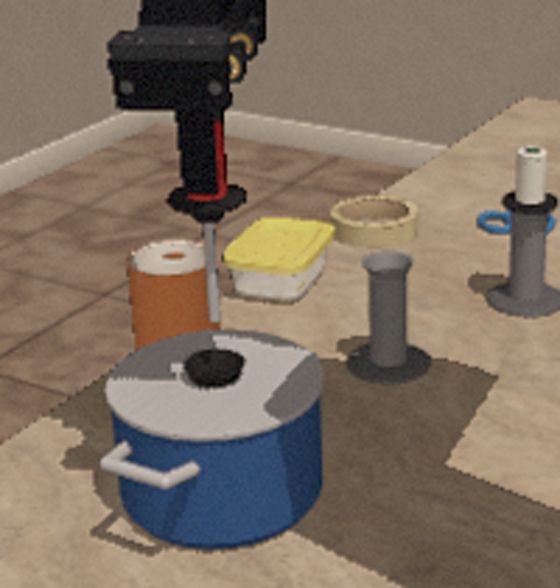

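The scene crop shows the stem tip at full-image (227,234), against a predicted (226,233), and the port mouth at about (227,249), as predicted. The stem is upright over the port and the white thermometer is untouched. I'll lower it gently.

step_arm:
  commands:
    - {"rx": 0, "ry": 0, "rz": 0, "tx": 0.0013, "ty": 0.0005, "tz": 0.01, "jaw": 0}
    - {"rx": 0, "ry": 0, "rz": 0, "tx": 0, "ty": 0, "tz": 0.01, "jaw": 0}
    - {"rx": 0, "ry": 0, "rz": 0, "tx": 0, "ty": 0, "tz": 0.01, "jaw": 0}
    - {"rx": 0, "ry": 0, "rz": 0, "tx": 0, "ty": 0, "tz": 0.01, "jaw": 0}
    - {"rx": 0, "ry": 0, "rz": 0, "tx": 0, "ty": 0, "tz": 0.01, "jaw": 0}
    - {"rx": 0, "ry": 0, "rz": 0, "tx": 0, "ty": 0, "tz": 0.01, "jaw": 0}
    - {"rx": 0, "ry": 0, "rz": 0, "tx": 0, "ty": 0, "tz": 0.01, "jaw": 0}
    - {"rx": 0, "ry": 0, "rz": 0, "tx": 0, "ty": 0, "tz": 0.01, "jaw": 0}
    - {"rx": 0, "ry": 0, "rz": 0, "tx": 0, "ty": 0, "tz": 0.01, "jaw": 0}
    - {"rx": 0, "ry": 0, "rz": 0, "tx": 0, "ty": 0, "tz": 0.01, "jaw": 0}
    - {"rx": 0, "ry": 0, "rz": 0, "tx": 0, "ty": 0, "tz": 0.005, "jaw": 0}
    - {"rx": 0, "ry": 0, "rz": 0, "tx": 0, "ty": 0, "tz": 0, "jaw": 0}
    - {"rx": 0, "ry": 0, "rz": 0, "tx": 0, "ty": 0, "tz": 0, "jaw": 0}

```text
t: 8.1
tool_pos: [0.5555, 0.1399, 0.1418]
orientation: [3.065, 0.688, 0.0]
wrist_force: [0.4, 0.7, -1.3]
width: 0.0277
grip_force: 20.0
```

step_arm:
  commands:
    - {"rx": 0, "ry": 0, "rz": 0, "tx": 0, "ty": 0, "tz": 0.005, "jaw": 0}
    - {"rx": 0, "ry": 0, "rz": 0, "tx": 0, "ty": 0, "tz": 0.005, "jaw": 0}
    - {"rx": 0, "ry": 0, "rz": 0, "tx": 0, "ty": 0, "tz": 0.003, "jaw": 0}
    - {"rx": 0, "ry": 0, "rz": 0, "tx": 0, "ty": 0, "tz": 0.002, "jaw": 0}
    - {"rx": 0, "ry": 0, "rz": 0, "tx": 0, "ty": 0, "tz": 0.001, "jaw": 0}
    - {"rx": 0, "ry": 0, "rz": 0, "tx": 0, "ty": 0, "tz": 0, "jaw": 0}
    - {"rx": 0, "ry": 0, "rz": 0, "tx": 0, "ty": 0, "tz": 0, "jaw": 0}

```text
t: 8.8
tool_pos: [0.5554, 0.1398, 0.1257]
orientation: [3.065, 0.688, 0.0]
wrist_force: [-0.3, -0.0, -1.3]
width: 0.0276
grip_force: 20.0
```

step_arm:
  commands:
    - {"rx": 0, "ry": 0, "rz": 0, "tx": 0, "ty": 0, "tz": 0.001, "jaw": 0}
    - {"rx": 0, "ry": 0, "rz": 0, "tx": 0, "ty": 0, "tz": 0.001, "jaw": 0}
    - {"rx": 0, "ry": 0, "rz": 0, "tx": 0, "ty": 0, "tz": 0, "jaw": 0}
    - {"rx": 0, "ry": 0, "rz": 0, "tx": 0, "ty": 0, "tz": 0, "jaw": 0}

```text
t: 9.2
tool_pos: [0.5554, 0.1399, 0.1236]
orientation: [3.065, 0.688, 0.0]
wrist_force: [0.6, -0.3, -1.1]
width: 0.0278
grip_force: 20.0
```

```bash
python3 - <<'E'
from h import *
m2,q,_=snap('scene','s4');o=manip.get_obs();print(o['tool_pos'],o['wrist_force'])
cv2.imwrite('pics/s4c.png',cv2.resize(q[160:320,160:300,::-1],None,fx=3.5,fy=3.5,interpolation=2))
E
```

```text
[0.55536464 0.1398427  0.12360079] [-0.07455831 -0.27013368 -0.41474417]
```

View pics/s4c.png

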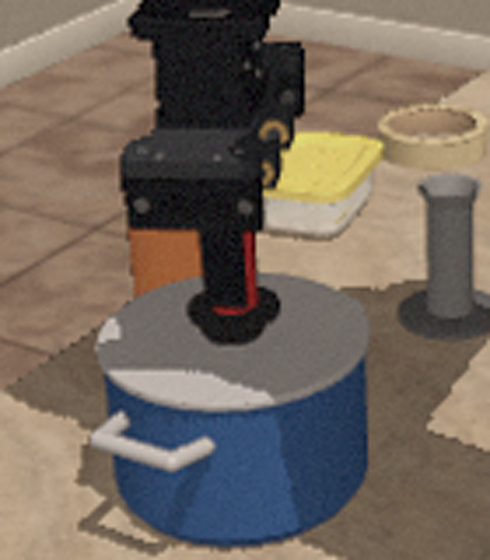

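The collar is at about (233,308) in the crop, seated on or within 1 mm of the port rim. I'll ease down until there's contact force.

step_arm:
  commands:
    - {"rx": 0, "ry": 0, "rz": 0, "tx": 0, "ty": 0, "tz": 0.0005, "jaw": 0}
    - {"rx": 0, "ry": 0, "rz": 0, "tx": 0, "ty": 0, "tz": 0.0005, "jaw": 0}
    - {"rx": 0, "ry": 0, "rz": 0, "tx": 0, "ty": 0, "tz": 0, "jaw": 0}
    - {"rx": 0, "ry": 0, "rz": 0, "tx": 0, "ty": 0, "tz": 0, "jaw": 0}

```text
t: 9.65
tool_pos: [0.5554, 0.1399, 0.1236]
orientation: [3.065, 0.688, 0.001]
wrist_force: [-3.2, -0.5, 9.7]
width: 0.0276
grip_force: 20.0
```

It's seated: 9.7 N upward, at exactly the expected height. I'll relieve the pressure, open and retreat.

step_arm:
  commands:
    - {"rx": 0, "ry": 0, "rz": 0, "tx": 0, "ty": 0, "tz": -0.0007, "jaw": 0}
    - {"rx": 0, "ry": 0, "rz": 0, "tx": 0, "ty": 0, "tz": 0, "jaw": 0}
    - {"rx": 0, "ry": 0, "rz": 0, "tx": 0, "ty": 0, "tz": 0, "jaw": 35}
    - {"rx": 0, "ry": 0, "rz": 0, "tx": 0, "ty": 0, "tz": 0, "jaw": 50}
    - {"rx": 0, "ry": 0, "rz": 0, "tx": 0, "ty": 0, "tz": 0, "jaw": 70}
    - {"rx": 0, "ry": 0, "rz": 0, "tx": 0, "ty": 0, "tz": 0, "jaw": 80}
    - {"rx": 0, "ry": 0, "rz": 0, "tx": 0, "ty": 0, "tz": 0, "jaw": 80}
    - {"rx": 0, "ry": 0, "rz": 0, "tx": 0, "ty": 0, "tz": 0, "jaw": 80}
    - {"rx": 0, "ry": 0, "rz": 0, "tx": 0, "ty": 0, "tz": 0, "jaw": 80}
    - {"rx": 0, "ry": 0, "rz": 0, "tx": 0, "ty": 0, "tz": 0, "jaw": 80}

```text
t: 10.65
tool_pos: [0.5553, 0.1398, 0.1233]
orientation: [3.065, 0.688, -0.0]
wrist_force: [0.7, 0.3, -0.0]
width: 0.0755
grip_force: 0.0
```

step_arm:
  commands:
    - {"rx": 0, "ry": 0, "rz": 0, "tx": 0, "ty": 0, "tz": -0.01, "jaw": 80}
    - {"rx": 0, "ry": 0, "rz": 0, "tx": 0, "ty": 0, "tz": -0.02, "jaw": 80}
    - {"rx": 0, "ry": 0, "rz": 0, "tx": 0, "ty": 0, "tz": -0.02, "jaw": 80}
    - {"rx": 0, "ry": 0, "rz": 0, "tx": 0, "ty": 0, "tz": -0.02, "jaw": 80}
    - {"rx": 0, "ry": 0, "rz": 0, "tx": 0, "ty": 0, "tz": -0.02, "jaw": 80}
    - {"rx": 0, "ry": 0, "rz": 0, "tx": 0, "ty": 0, "tz": -0.02, "jaw": 80}
    - {"rx": 0, "ry": 0, "rz": 0, "tx": 0, "ty": 0, "tz": 0, "jaw": 80}
    - {"rx": 0, "ry": 0, "rz": 0, "tx": 0, "ty": 0, "tz": 0, "jaw": 80}

```text
t: 11.45
tool_pos: [0.5552, 0.1398, 0.2335]
orientation: [3.065, 0.688, 0.001]
wrist_force: [-0.0, 0.1, -0.3]
width: 0.076
grip_force: 0.0
```

```bash
python3 - <<'E'
from h import *
m2,q,_=snap('scene','s5')
print(px(m2,[.555,.14,.165]),px(m2,[.555,.14,.117]))
cv2.imwrite('pics/s5c.png',cv2.resize(q[130:320,160:360,::-1],None,fx=3,fy=3,interpolation=2))
E
```

```text
[225.02903224 224.24085093] [226.46651191 246.06522365]
```

View pics/s5c.png

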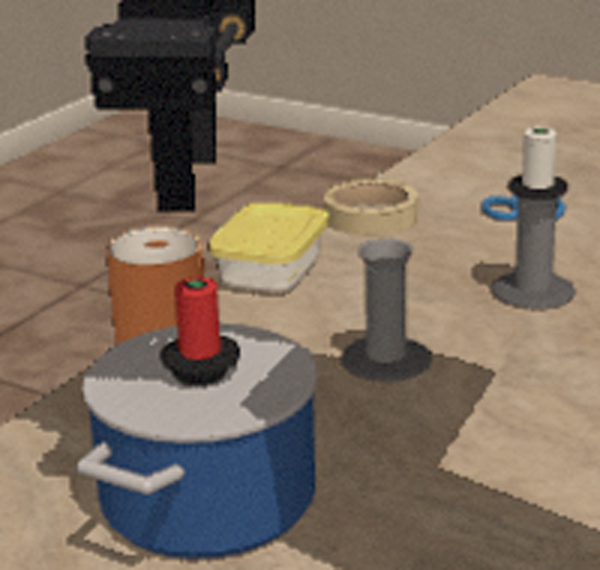

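The red thermometer stands upright at crop (197,320), its collar on the port at (200,355). The gripper is clear, and the white thermometer is still in its stand.

```bash
python3 -c "
from rig import manip
print(manip.job_done())"
```

```text
the job is handed in; nothing more can be done
None
```

The red-headed thermometer is in the pot lid's port, upright with its collar on the rim and released; the white-headed one was left in its stand, and I handed the job in at about 11.5 s.

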